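# Load a new label roll into the bench dispenser

## Robot

A 7-joint arm with a two-finger parallel gripper is mounted at the origin on the work surface. World frame = base frame: x ahead of the robot, y to its left, z up, the work surface at z = 0. Lengths are in m, angles in rad, forces in N, time in s.
With the tool pointing down it reaches from about 0.425 to 0.875 m from the base axis. Payload 4.7 kg.
Tool frame: the origin (TCP) lies midway between the tips of the shut fingers; the grasp point (between the pads) lies 19 mm behind it; z points along the fingers, y is the direction in which the jaws open and shut (so a half turn about z gives the same grasp; the last joint's range is limited). The gripper opens to 87 mm and grips with 3 to 60 N. Pads are 19 mm wide; open, the fingers measure 117 mm over their backs; the gripper's body (75 mm by 190 mm) begins 51 mm behind the grasp point.
Start: joints at [-1.159, 0.321, -0.07, 1.45, 0.023, 1.371, -0.057], TCP at [0.252, 0.599, 0.223] pointing down, gripper open.
Joint ranges: [-2.86, 2.86], [-0.3, 2.09], [-1.38, 1.24], [0.06, 2.45], [-1.56, 4.7], [0.09, 2.05], [-2.69, 2.69]. Speed limits (rad/s): [2.57, 2.57, 3.14, 3.14, 3.14, 3.14, 3.14].

## Interface

Orientations are given as a rotation vector (axis times angle).
In Python, from bench import get_state, eyes, job gives the robot as it stands. The module is installed in compiled form; this text tells all that it offers.
- The arm moves only by the shell command python3 -m jog 'ROWS' [FORCE]. ROWS is JSON, a list that holds one entry, the list of rows, each a list of 5 numbers: the opening, from 0 (shut) to 1 (fully open), then the shift along the tool's x, y, z in units of 40 mm (1.0 is 40 mm), then the turn about the tool's z in units of 5 degrees (1.0 is 5 degrees). In form: [[[jaw, dx, dy, dz, turn], ...]]. A call has 1 to 10 rows; each row shifts and turns the commanded pose from where the row before left it, along the tool's axes as they then stand; what a row does not reach is not made up. A row lasts 1/8 s, in which the tool goes at most 62.5 mm and 10.7 degrees, less where a joint would pass 70% of its speed; a pose out of reach is approached as far as the arm can. A call is refused whole if a number of a shift passes 1 or a number of a turn 1, either way. A call with a gripper value outside its range is refused whole. The fingers move at their own pace and stop on an object; FORCE is the grip in N (left out, the last holds). Time passes only in rows, so rows that do not move let the fingers close. It gives the time, the measured TCP pose, the force and the opening at its end, in the units of the state.
- get_state(): the state, without advancing time (a new reading comes with each control period).
- eyes.get_image(name): name is "scene" or "side" or "wrist"; returns (picture, depth): 400x640x3 uint8, red, green, blue; 400x640 float32, m along the optical axis (not along the pixel's ray), 0 where there is no reading.
- eyes.camera_params(name): a dict with "camera_matrix" (3x3 intrinsics, pixels), "pose" (4x4, takes a point from camera to world coordinates); the wrist camera has in their place "mount" (4x4, takes a point from camera to tool coordinates, whose origin is the TCP and whose axes are the flange's). Camera axes: x right, y down, z forward; pixel columns grow to the right and rows downward; lengths in m; the calibration is good to about 2 mm. A picture is of the moment at which its call begins: read the wrist's pose just before it. camera_params takes no time and is no camera call.
- job.close_job(): hands the job in, once; it reports no verdict.
The state is a dict: "time": time; "joint_positions": joint angles; "qd": joint speeds; "joint_torque": joint torques, N m; "position": TCP position; "tool_rot": TCP orientation; "ft_force": force on the tool from outside, world axes, zero at the start; "torque": the same for the moment, N m; "grip_width": opening from 0.0 (shut) to 1.0 (fully open).
Only numpy, scipy, OpenCV 4.12 (cv2) and the standard library are available. Lean on these libraries where they do the work, as an engineer would, in place of code of your own. Each camera call takes 0.05 s, during which the arm holds its last target. There are 200 camera calls.

## Task

Load the new label roll into the bench dispenser: flip the red-handled tear bar right back, take the roll on its spindle out of the bin, put the blue sprung end into the blue cup and push it in against its spring until the black end can swing down in line with the black cup, then let the spring push that end home. Let go of the roll once both ends sit fully in their cups, and lay the tear bar back down on it. Do not disturb the cartons and the tape roll nearby.

Things in the scene. Friction and masses are not known exactly. Their poses are not given: they have to be found in the camera images.
- spindle: New label roll on its spindle, about 0.17 kg; origin at its centre. Solid white roll, 52 mm diameter, 57 mm long, fast on the spindle; grasp across the diameter. y axis runs along the spindle from the black end (tip at y = -50 mm) to the blue sprung end (tip at +64 mm when free); z up at the start. Grey barrel, 20 mm dia, to y = +-34 mm; end pins 10 mm dia with rounded tips.
- bin: White pick bin holding the roll, fixed; origin under its middle, x from its yellow-tagged front to its back. Inside 152 mm (x) by 160 mm (y), floor 4 mm up; front wall 30 mm, others 50 mm high. The roll lies level on the floor along y, within 8 mm of the middle, its centre 30 mm above the bench, kept from rolling by two ribs 4 mm high at x = +-15 to 20 mm.
- sprung_end (a point): Tip of the blue sprung pin (frame as the spindle's). It slides into the barrel by at most 20 mm: spindle length tip to tip 114 mm free, 94 mm fully pressed, 108 mm when fitted.
- plain_end (a point): Tip of the black plain pin, fixed, 50 mm from the roll's centre.
- plunger (a joint): How far the blue sprung pin is pushed into the barrel, m: 0 free, 0.020 fully in. The spring needs about 2 N to start, 4 N at 6 mm, 9 N at 20 mm.
- spring_cup (a point): Centre of the blue end cup's floor, 75 mm above the bench, 67 mm above the dispenser's base plate. Frame of the fixed dispenser: y from the black cup to the blue cup (the blue cup opens to -y), z up, x from its front (robot's side) to its back. Conical socket standing 8 mm out of its cheek plate: bore 14 mm across at the floor, 22 mm at the mouth; outside 28 mm.
- plain_cup (a point): Centre of the black end cup's floor: the mirror image of the blue cup, opening to +y, same axes. Cup floors (the cheeks' inner faces) are 108 mm apart, mouths 92 mm. The 5 mm thick grey cheek plates reach from x = -35 to +86 mm and rise 28 mm above the cup centres (13 mm behind x = +35).
- bar_pivot (a point): Middle of the tear bar's hinge line, which runs along y of the cups' frame: 70 mm behind and 5 mm above the line of the cups, half-way between them. Axes as the cups'; does not turn with the bar. The bar's two side arms lie at y = +-38 mm. The base plate is 165 by 136 mm; a guide lip at its front edge rises 27 mm above the bench.
- bar_grip (a point): Middle of the tear bar's red grip rod, 12 mm dia, 72 mm long along y. At bar angle a it lies from bar_pivot, in the cups' frame, at x = -73 cos(a) + 22 sin(a), z = 73 sin(a) + 22 cos(a) mm. The thin edge (6 mm dia) that rests on the roll is 22 mm beneath it, at x = -73 cos(a), z = 73 sin(a).
- tear_bar (a joint): Angle of the tear bar, rad: 0 lying level to the front in the empty dispenser (in the roll's place), 2.0 flipped right back on its stop, where it stays by its weight. On a fitted roll it rests at about 0.3. It weighs 0.1 kg and turns easily, with slight friction.
- carton: Bystander: brown carton 110 x 80 x 65 mm; origin under its centre. Leave it alone.
- white_carton: Bystander: white carton 90 x 70 x 55 mm; origin under its centre. Leave it alone.
- tape_roll: Bystander: roll of amber packing tape lying flat, 90 mm diameter, 48 mm high; origin under its centre. Leave it alone.
There are look-alikes about, which are no part of the job. What is shaped like the spindle but purple or turquoise is not meant.

How it is judged:
On the way, in this order (a step that is already met when the one before it is completed fails the run):
1. the tear bar is flipped back (past 1.7 rad) (value of joint tear_bar above 1.7 rad), for 0.1 s.
2. the blue sprung pin is in the blue cup and pushed in by more than 10 mm (distance between sprung_end and spring_cup below 0.008 m and value of joint plunger above 0.01 m), for 0.1 s.
3. both pins are home in their cups and the roll is let go, with the bar still back (distance between sprung_end and spring_cup below 0.006 m and distance between plain_end and plain_cup below 0.006 m and contact force between the fingers and spindle below 0.2 N and value of joint tear_bar above 1 rad), for 0.2 s.
At the end, for the whole second after the job is handed in: Both spindle tips lie within 6 mm of the floors of their cups (blue in blue, black in black), the roll is still, and the tear bar rests on it (bar angle below 0.42 rad, at rest) (distance between sprung_end and spring_cup below 0.006 m and distance between plain_end and plain_cup below 0.006 m and value of joint tear_bar below 0.42 rad and velocity of joint tear_bar between -0.05 and 0.05 rad/s and linear speed of spindle below 0.02 m/s); the robot touches nothing.
It fails at once if the brown carton is moved by more than 20 mm (distance of carton from where it was at the start of the episode above 0.02 m).
It fails at once if the white carton is moved by more than 20 mm (distance of white_carton from where it was at the start of the episode above 0.02 m).
It fails at once if the tape roll is moved by more than 20 mm (distance of tape_roll from where it was at the start of the episode above 0.02 m).
It also fails if it takes over 61 s, if anything falls off the work surface, if the arm or the gripper's body presses on something with over 40 N, if the wrist force passes 120 N, or if a joint passes its speed limit or range.

## Working session

There is one attempt and no reset: what is moved stays moved. The work goes in short steps, Python scripts to look and compute and a shell command to move; the robot and the scene stay as the last step left them, time stands still between calls to the robot, and variables do not carry over. Pictures are saved under pics/ and viewed, about 8 in all and at most 12, crops included, and the job is handed in when it is done.

```bash
mkdir -p pics
cat > h.py <<'E'
import numpy as np,cv2
from bench import get_state,eyes,job
from scipy.spatial.transform import Rotation as R
def shot(n,f):
    s=get_state(); p,d=eyes.get_image(n); c=eyes.camera_params(n)
    T=np.array(c["pose"]) if "pose" in c else tool(s)@np.array(c["mount"])
    cv2.imwrite(f"pics/{f}.png",p[:,:,::-1]); np.savez(f"pics/{f}.npz",p=p,d=d,T=T,K=c["camera_matrix"])
def tool(s):
    T=np.eye(4);T[:3,:3]=R.from_rotvec(s["tool_rot"]).as_matrix();T[:3,3]=s["position"];return T
def load(f):
    z=np.load(f"pics/{f}.npz");p,d,T,K=z["p"],z["d"],z["T"],z["K"]
    v,u=np.mgrid[:400,:640]
    X=np.stack([(u-K[0,2])/K[0,0]*d,(v-K[1,2])/K[1,1]*d,d],-1)@T[:3,:3].T+T[:3,3]
    X[d==0]=np.nan
    return p,X
E
python3 - <<'E'
from h import *
shot("scene","s0");shot("side","d0")
a=cv2.imread("pics/s0.png");b=cv2.imread("pics/d0.png")
s=get_state();print(s["time"],s["position"],s["tool_rot"],tool(s)[:3,:3].round(3))
for n in("scene","side"):print(np.array(eyes.camera_params(n)["pose"]).round(3))
print(eyes.camera_params("wrist"))
E
```

```text
0.1 [0.25163026 0.59878188 0.22156157] [-6.20628538e-01 -3.07937306e+00  2.71032198e-03] [[-0.922  0.387 -0.001]
 [ 0.387  0.922 -0.002]
 [-0.    -0.002 -1.   ]]
[[ 0.385  0.775 -0.502  1.302]
 [ 0.923 -0.326  0.205 -0.261]
 [-0.005 -0.542 -0.841  1.205]
 [ 0.     0.     0.     1.   ]]
[[ 0.785 -0.459  0.416  0.188]
 [-0.62  -0.588  0.52  -0.575]
 [ 0.006 -0.665 -0.746  0.921]
 [ 0.     0.     0.     1.   ]]
{'camera_matrix': array([[337.15582349,   0.        , 323.068931  ],
       [  0.        , 337.15582349, 203.20288049],
       [  0.        ,   0.        ,   1.        ]]), 'mount': array([[-3.73758179e-04, -9.63502324e-01, -2.67699705e-01,
         7.46040815e-02],
       [ 9.99999396e-01, -8.34645637e-05, -1.09577877e-03,
         2.47784997e-04],
       [ 1.03344195e-03, -2.67699953e-01,  9.63501773e-01,
        -1.61604488e-01],
       [ 0.00000000e+00,  0.00000000e+00,  0.00000000e+00,
         1.00000000e+00]])}
```

View pics/s0.png

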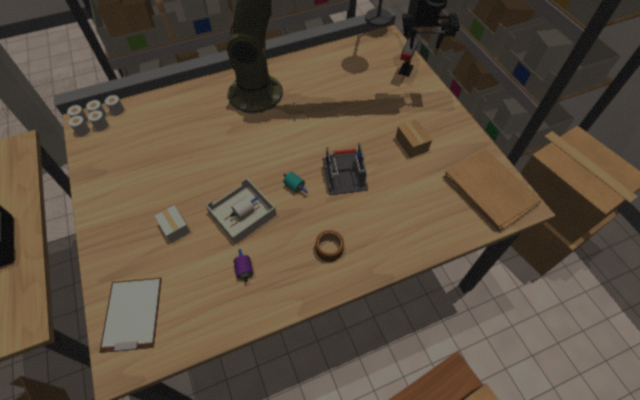

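View pics/d0.png

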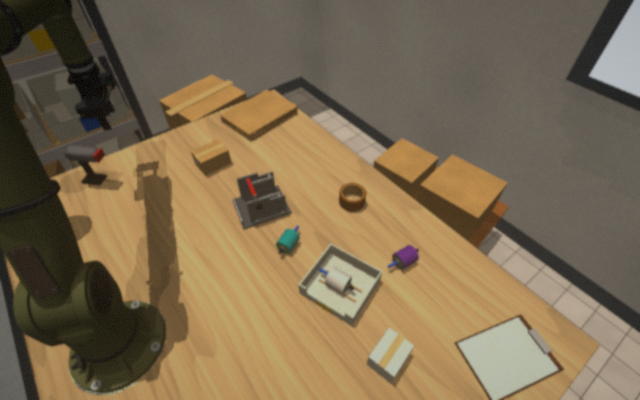

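The scene view shows the white spindle in the bin at (243,207), with a turquoise look-alike at (293,182) and a purple one at (243,265). The dispenser is at (346,170), and the cartons are at (413,138) and (172,222). The tape is at (329,245). The white roll in the white bin is the one meant, and I'll confirm it in a crop.

Run:
```python
from h import *
p,X=load("s0");q,Y=load("d0")
a=cv2.resize(p[135:250,195:385,::-1],None,fx=4.2,fy=4.2,interpolation=2)
cv2.imwrite("pics/c0.png",a[:500,:798])
b=cv2.resize(q[160:330,220:400,::-1],None,fx=3.5,fy=3.5,interpolation=2)
cv2.imwrite("pics/c1.png",b)
for n,A,pts in(("s",X,[(243,207),(346,152),(413,135),(172,218),(329,240),(346,185)]),("d",Y,[(337,282),(252,187),(255,215),(275,208),(340,305)])):
  for u,v in pts: print(n,u,v,A[v,u].round(3))
```

```text
s 243 207 [ 0.545 -0.212  0.05 ]
s 346 152 [0.507 0.174 0.106]
s 413 135 [0.503 0.444 0.069]
s 172 218 [ 0.5   -0.434  0.054]
s 329 240 [0.744 0.01  0.004]
s 346 185 [0.573 0.149 0.012]
d 337 282 [ 0.521 -0.225  0.046]
d 252 187 [0.501 0.165 0.105]
d 255 215 [0.472 0.117 0.037]
d 275 208 [0.538 0.104 0.035]
d 340 305 [ 0.5   -0.265  0.002]
```

View pics/c0.png

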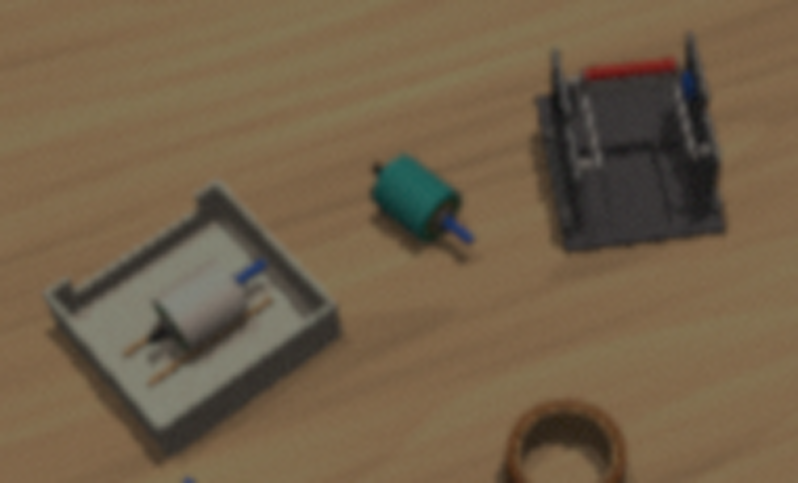

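View pics/c1.png

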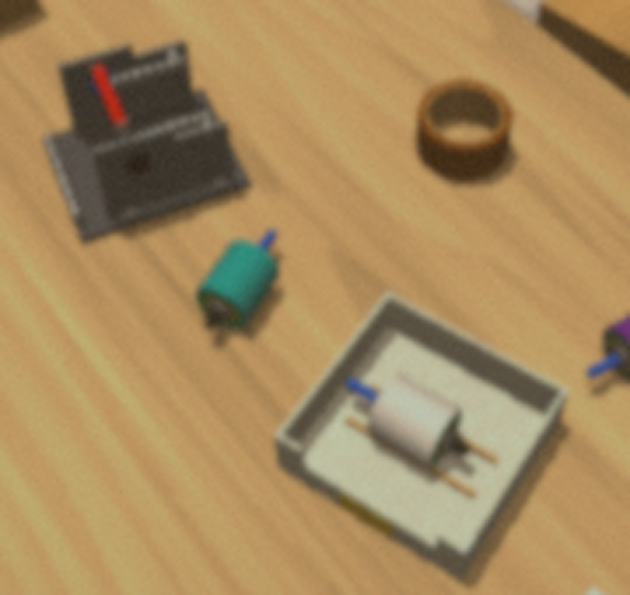

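```bash
cat >> h.py <<'E'
def plan(dw,turn,n,s=None):
    """rows for world shift dw (m), turn deg about tool z, over n rows (typed by hand afterwards)"""
    M=tool(s or get_state())[:3,:3]
    for i in range(n):
        t=M@R.from_euler('z',turn*i/n,degrees=True).as_matrix()
        print((t.T@(np.array(dw)/n)/.04).round(2).tolist(),round(turn/n/5,2))
def yaw():
    M=tool(get_state())[:3,:3];return np.degrees(np.arctan2(M[1,0],M[0,0]))
E
python3 - <<'E'
from h import *
for f in("s0","d0"):
    p,X=load(f);q=p.astype(int)
    m=(q[...,0]>90)&(q[...,1]<60)&(q[...,2]<60)&(abs(X[...,2]-.11)<.03)&(abs(X[...,1]-.16)<.1)
    P=X[m];P=P[np.isfinite(P[:,0])];c=np.median(P,0);d=P[:,:2]-P[:,:2].mean(0);u=np.linalg.svd(d,full_matrices=False)[2][0]
    print(f,len(P),c.round(4),np.degrees(np.arctan2(*u[::-1]))%180, np.ptp(d@u))
    m=(abs(X[...,0]-.535)<.04)&(abs(X[...,1]+.215)<.04)&(X[...,2]>.025)&(X[...,2]<.065)
    P=X[m];c=np.median(P,0);d=P[:,:2]-P[:,:2].mean(0);u=np.linalg.svd(d,full_matrices=False)[2][0]
    print(" roll",len(P),c.round(4),P.mean(0).round(4),np.degrees(np.arctan2(*u[::-1]))%180, P[:,2].max())
plan([.255,-.43,0.0],87,18)
E
```

```text
s0 43 [0.5006 0.1741 0.1062] 74.57123377471656 0.07253230996217382
 roll 299 [ 0.5449 -0.2137  0.0497] [ 0.5426 -0.2139  0.0471] 102.20497771353325 0.06012831837575061
d0 70 [0.4992 0.1749 0.105 ] 74.56404837539301 0.08904798133776701
 roll 455 [ 0.5272 -0.2211  0.0486] [ 0.5285 -0.2202  0.0458] 115.01594288371675 0.05827015670743263
[-0.56, -0.41, 0.0] 0.97
[-0.59, -0.36, 0.0] 0.97
[-0.62, -0.31, 0.0] 0.97
[-0.64, -0.26, 0.0] 0.97
[-0.66, -0.21, 0.0] 0.97
[-0.68, -0.15, 0.0] 0.97
[-0.69, -0.09, 0.0] 0.97
[-0.69, -0.03, 0.0] 0.97
[-0.69, 0.03, 0.0] 0.97
[-0.69, 0.08, 0.0] 0.97
[-0.68, 0.14, 0.0] 0.97
[-0.67, 0.2, 0.0] 0.97
[-0.65, 0.25, 0.0] 0.97
[-0.62, 0.31, 0.0] 0.97
[-0.59, 0.36, 0.0] 0.97
[-0.56, 0.41, 0.0] 0.97
[-0.53, 0.45, 0.0] 0.97
[-0.49, 0.5, 0.0] 0.97
```

```bash
python3 -m jog '[[[0,-0.56,-0.41,0,0.92],[0,-0.59,-0.36,0,0.92],[0,-0.62,-0.31,0,0.92],[0,-0.64,-0.26,0,0.92],[0,-0.66,-0.21,0,0.92],[0,-0.68,-0.15,0,0.92],[0,-0.69,-0.1,0,0.92],[0,-0.69,-0.05,0,0.92],[0,-0.69,0.02,0,0.92]]]'; python3 -m jog '[[[0,-0.69,0.06,0,0.92],[0,-0.68,0.1,0,0.92],[0,-0.67,0.16,0,0.92],[0,-0.65,0.21,0,0.92],[0,-0.62,0.26,0,0.92],[0,-0.6,0.3,0,0.92],[0,-0.58,0.35,0,0.92],[0,-0.56,0.4,0,0.92],[0,-0.52,0.44,0,0.92],[0,0,0,0,0]]]'
python3 - <<'E'
from h import *
shot("wrist","w0");s=get_state();print(s["time"],s["joint_positions"],yaw())
p,X=load("w0");q=p.astype(int)
m=(q[...,0]>90)&(q[...,1]<60)&(q[...,2]<60)&(abs(X[...,2]-.11)<.03)
P=X[m];c=np.median(P,0);d=P[:,:2]-P[:,:2].mean(0);u=np.linalg.svd(d,full_matrices=False)[2][0]
print(len(P),c.round(4),np.percentile(P[:,2],95),np.degrees(np.arctan2(*u[::-1]))%180, np.ptp(d@u))
E
```

```text
time: 1.23
position: [0.3826, 0.3846, 0.2227]
tool_rot: [1.676, 2.657, 0.0]
ft_force: [0.0, 0.1, -0.1]
grip_width: 0.063
time: 2.48
position: [0.5049, 0.1697, 0.2226]
tool_rot: [2.508, 1.891, -0.0]
ft_force: [-0.3, 0.7, 1.2]
grip_width: 0.006
2.525 [-0.72622183  0.06662152  0.36607855  1.75528379 -0.02477813  1.32419747
 -0.62991683] 74.23894014978737
1109 [0.4993 0.1742 0.1065] 0.10814311186621559 75.59563194961824 0.07310345668405971
```

View pics/w0.png

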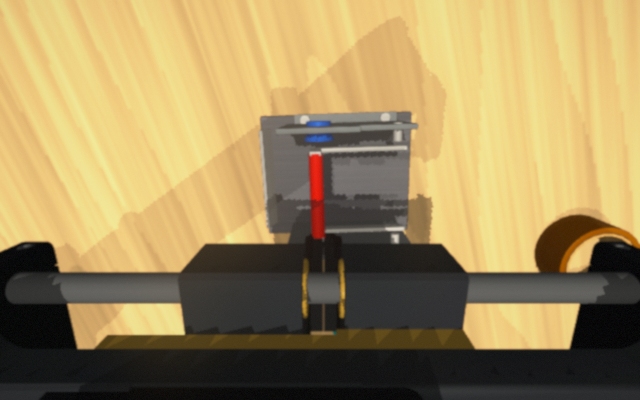

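The wrist view has the red rod at (317,152–238) and the blue cup at (318,125). The arms run back to the hinge at about x=395. Rod length (73 mm) and height (top 108 mm) both match the description, so I'll flip the bar with the shut fingers from the front.

```bash
python3 -m jog '[[[0,0,-0.95,0,0],[0,0,0,1,0],[0,0,0,1,0],[0,0,0,1,0],[0,0,0,0.87,0],[0,0,0.2,0,0],[0,0,0.15,-0.25,0],[0,0,0.1,-0.35,0]]]';python3 -m jog '[[[0,0,0.2,-0.4,0],[0,0,0.33,-0.35,0],[0,0,0.4,-0.25,0]]]'; python3 -m jog '[[[0,0,0.45,-0.15,0],[0,0,0.48,-0.05,0],[0,0,0.35,0,0],[0,0,0,0,0]]]'
python3 - <<'E'
from h import *
shot("side","d1");p,X=load("d1");q=p.astype(int)
m=(q[...,0]>90)&(q[...,1]<60)&(q[...,2]<60)&(X[...,2]>.05)&(abs(X[...,1]-.16)<.1)
P=X[m];print(len(P),np.median(P,0).round(3))
E
```

```text
time: 3.52
position: [0.486, 0.1787, 0.0944]
tool_rot: [2.502, 1.899, 0.005]
ft_force: [0.4, 0.2, 0.3]
grip_width: 0.006
time: 3.9
position: [0.5166, 0.1713, 0.1346]
tool_rot: [-2.493, -1.9, 0.005]
ft_force: [-1.7, 0.8, 1.4]
grip_width: 0.006
time: 4.4
position: [0.5826, 0.1545, 0.1551]
tool_rot: [2.495, 1.889, 0.045]
ft_force: [4.7, -3.0, 39.6]
grip_width: 0.006
23 [0.594 0.137 0.154]
```

```bash
python3 -m jog '[[[0,0,0,-0.5,0],[0,0,0.3,0,0],[0,0,0.4,0,0],[0,0,0,0,0]]]'
python3 - <<'E'
from h import *
shot("side","d2");p,X=load("d2");q=p.astype(int)
m=(q[...,0]>90)&(q[...,1]<60)&(q[...,2]<60)&(X[...,2]>.05)&(abs(X[...,1]-.16)<.1)
P=X[m];print(len(P),np.median(P,0).round(3))
cv2.imwrite("pics/d2c.png",cv2.resize(p[100:260,180:340,::-1],None,fx=3.5,fy=3.5,interpolation=2))
E
```

```text
time: 4.95
position: [0.5971, 0.1455, 0.1584]
tool_rot: [2.503, 1.897, -0.003]
ft_force: [-0.5, 0.3, 0.4]
grip_width: 0.007
26 [0.615 0.136 0.141]
```

View pics/d2c.png

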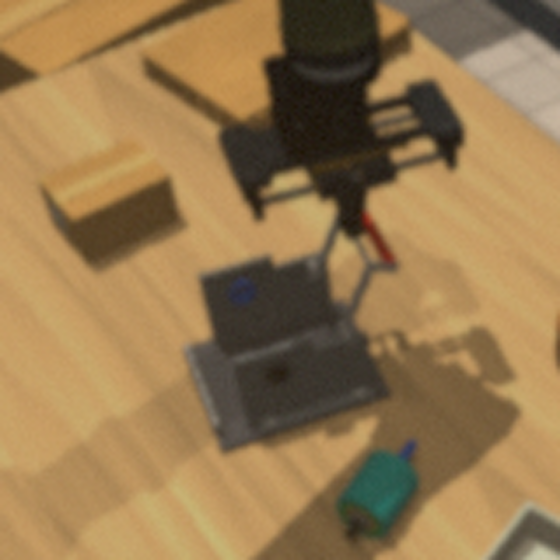

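```bash
python3 -m jog '[[[0,0,0,-1,0],[0.5,-0.4,-0.5,-1,0],[1,-1,-0.8,-0.3,0],[1,-0.8,-0.7,0,0],[1,0,0,0,0]]]'
python3 - <<'E'
from h import *
shot("wrist","w1");p,X=load("w1")
cv2.imwrite("pics/w1c.png",cv2.resize(p[20:260,180:480,::-1],None,fx=2.5,fy=2.5,interpolation=2))
s=get_state();print(s["time"],s["position"],yaw())
E
```

```text
time: 5.62
position: [0.4936, 0.0819, 0.2516]
tool_rot: [-2.503, -1.896, 0.0]
ft_force: [0.5, -0.6, 0.2]
grip_width: 0.377
5.675 [0.49483973 0.08340565 0.25164785] 74.372026931103
```

View pics/w1c.png

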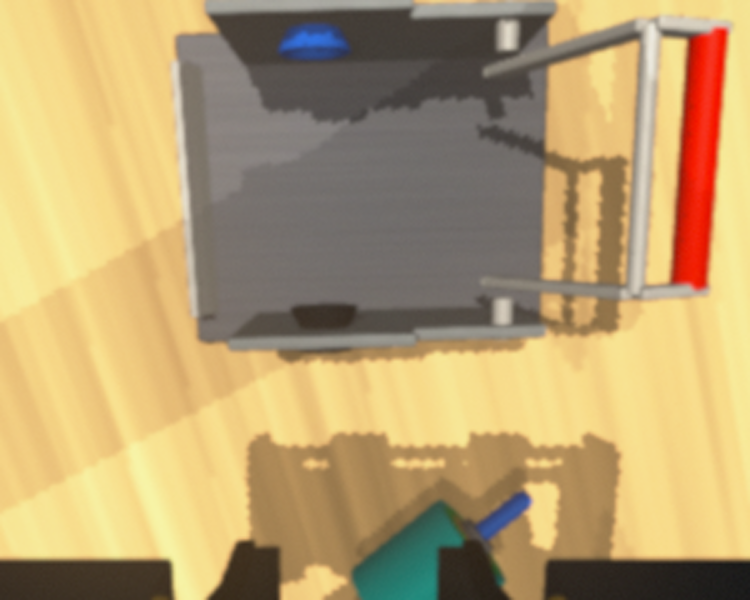

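The view shows both cups clear: blue in the crop at (313,45) and black at (322,318). The bar is flipped back at right, with nothing between the cheeks. Next I'll fit the dispenser frame from the cheeks' top edges.

Run:
```python
from h import *
p,X=load("w1")
th=np.radians(75.0);ex=np.array([np.sin(th),-np.cos(th)]);ey=np.array([np.cos(th),np.sin(th)])
c0=np.array([.502,.1735]);D=X[...,:2]-c0
a=D@ex;b=D@ey;z=X[...,2]
for n,s in(("blue",1),("black",-1)):
    m=(z>.098)&(z<.108)&(abs(s*b-.0565)<.010)&(a<.038)
    print(n,m.sum(),"x",np.percentile(a[m],[1,99]).round(4),"y",np.percentile(b[m],[5,50,95]).round(4),"slope deg",np.degrees(np.polyfit(a[m],b[m],1)[0]).round(2),"z",np.median(z[m]))
q=p.astype(int)
m=(q[...,2]>1.6*q[...,0])&(q[...,2]>60)&(b>0.03)&(b<.07)
print("blue cup",m.sum(),np.median(a[m]),np.percentile(a[m],[2,98]),np.median(b[m]),np.percentile(z[m],[2,50,98]))
m=(z>.018)&(z<.032)&(a<-.04)&(abs(b)<.06); print("lip",m.sum(),np.median(a[m]),np.degrees(np.polyfit(b[m],a[m],1)[0]),np.percentile(b[m],[1,99]))
m=(z>.004)&(z<.013)&(abs(a)<.14)&(abs(b)<.1)
print("base",np.percentile(a[m],[1,99]),np.percentile(b[m],[1,99]))
m=(q[...,0]>90)&(q[...,1]<60)&(q[...,2]<60)&(z>.1);P=X[m];d=P[:,:2]-P[:,:2].mean(0);u=np.linalg.svd(d,full_matrices=False)[2][0]
print("rod",np.median(a[m]),np.median(b[m]),np.median(z[m]),np.degrees(np.arctan2(*u[::-1]))%180)
plan([.535-.4948,-.215-.0834-.09*0,0],-35,8)
```

```text
blue 642 x [-0.0345  0.0337] y [0.0512 0.0534 0.056 ] slope deg 0.82 z 0.10218049701583504
black 442 x [-0.0328  0.0354] y [-0.0611 -0.0587 -0.0564] slope deg 0.94 z 0.10240215587257614
blue cup 319 -0.0006503508245041245 [-0.012318   0.0101366] 0.04605610095843316 [0.0630389  0.08285992 0.0880343 ]
lip 728 -0.05922841622140122 -0.8024936712760982 [-0.0557228   0.04920699]
base [-0.05662473  0.09873748] [-0.06089531  0.05856308]
rod 0.11834714418483232 0.0016491175689404705 0.14156255886362867 75.7739900730228
[-0.86, 0.37, -0.0] -0.88
[-0.89, 0.31, -0.0] -0.88
[-0.91, 0.24, -0.0] -0.88
[-0.93, 0.17, -0.0] -0.88
[-0.94, 0.1, -0.0] -0.88
[-0.94, 0.02, -0.0] -0.88
[-0.94, -0.05, -0.0] -0.88
[-0.93, -0.12, -0.0] -0.88
```

Run:
```python
from h import *
plan([.0612,-.3634,0],-34,10)
```

```text
[-0.83, 0.39, -0.0] -0.68
[-0.86, 0.34, -0.0] -0.68
[-0.87, 0.29, -0.0] -0.68
[-0.89, 0.24, -0.0] -0.68
[-0.9, 0.19, -0.0] -0.68
[-0.91, 0.13, -0.0] -0.68
[-0.92, 0.08, -0.0] -0.68
[-0.92, 0.02, -0.0] -0.68
[-0.92, -0.03, -0.0] -0.68
[-0.92, -0.09, -0.0] -0.68
```

```bash
python3 -m jog '[[[1,-0.83,0.39,0,-0.68],[1,-0.86,0.34,0,-0.68],[1,-0.87,0.29,0,-0.68],[1,-0.89,0.24,0,-0.68],[1,-0.9,0.19,0,-0.68],[1,-0.91,0.13,0,-0.68],[1,-0.92,0.08,0,-0.68],[1,-0.92,0.02,0,-0.68],[1,-0.92,-0.03,0,-0.68],[1,-0.92,-0.09,0,-0.68]]]'
python3 -m jog '[[[1,0,0,0,0],[1,0,0,0,0],[1,0,0,0,0]]]'
python3 - <<'E'
from h import *
shot("wrist","w2");p,X=load("w2")
s=get_state();print(s["time"],s["position"],yaw(),s["joint_positions"])
z=X[...,2];D=X[...,:2]-np.array([.535,-.215]);q=p.astype(int)
m=(z>.030)&(z<.062)&(np.hypot(D[...,0],D[...,1])<.045)&(q.min(-1)>90)
P=X[m];h=P[:,2]>np.percentile(P[:,2],95)-.012
P=P[h];d=P[:,:2]-P[:,:2].mean(0);u=np.linalg.svd(d,full_matrices=False)[2][0]
if u[1]<0:u=-u
t=d@u;lo,hi=np.percentile(t,[1,99]);w=d@np.array([u[1],-u[0]]);wl,wh=np.percentile(w,[1,99])
n=np.array([u[1],-u[0]])
print("roll",len(P),P[:,2].max(),"yaw",np.degrees(np.arctan2(*u[::-1])),"len",hi-lo,"w",wh-wl,"centre",P[:,:2].mean(0)+u*(lo+hi)/2+n*(wl+wh)/2)
m=(q[...,2]>1.5*q[...,0])&(q[...,2]>50)&(np.hypot(D[...,0],D[...,1])<.09)
B=X[m];print("blue",len(B),np.median(B,0))
v,uu=np.nonzero(m);print(uu.mean(),v.mean())
E
```

```text
time: 6.92
position: [0.5587, -0.2796, 0.2505]
tool_rot: [-1.832, -2.551, 0.002]
ft_force: [0.4, -0.4, -0.0]
grip_width: 0.999
time: 7.3
position: [0.558, -0.2776, 0.2514]
tool_rot: [-1.834, -2.55, -0.001]
ft_force: [0.0, 0.6, 0.3]
grip_width: 0.999
7.35 [ 0.55780976 -0.27777811  0.25155532] 108.54167485103149 [-0.1608454   0.29705615  0.72647722  1.50270962 -0.19872519  1.41735935
  0.89791953]
roll 2288 0.05765480935675682 yaw 108.74259341239457 len 0.05595275974117515 w 0.04192468289584181 centre [ 0.53383446 -0.21314521]
blue 229 [ 0.51789595 -0.16710272  0.03372276]
321.51528384279476 66.68122270742359
```

View pics/w2.png

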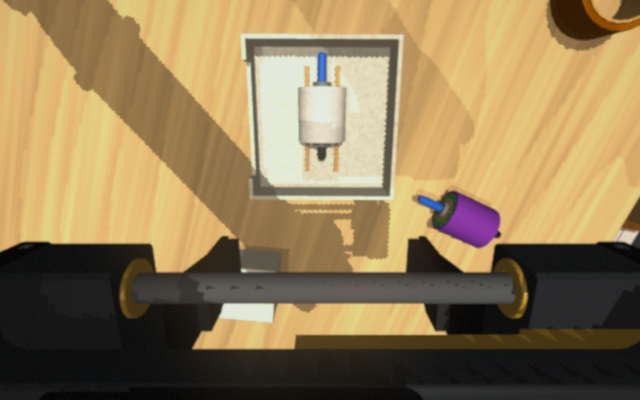

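The wrist view confirms the target: the white roll is in the bin at (322,115), blue pin up at (322,67) and black pin down at (322,153). The purple look-alike is outside at (470,218). The roll measures 56 mm long at a height of 57 mm, so I'll grasp it.

```bash
python3 -m jog '[[[1,0.86,-0.03,0.4,0],[1,0.86,-0.02,0.5,0],[1,0,0,1,0],[1,0,0,1,0],[1,0,0,1,0],[1,0,0,1,0],[1,0,0,0.6,0],[1,0,0,0.26,0],[1,0,0,0,0]]]'; python3 -c "
from h import *
s=get_state();print(s['position'],yaw())"
```

```text
time: 8.48
position: [0.5336, -0.2142, 0.0214]
tool_rot: [-1.836, -2.549, -0.0]
ft_force: [-0.5, 0.5, 0.6]
grip_width: 1.004
[ 0.53362521 -0.21423613  0.02136686] 108.44936730485607
```

```bash
python3 -m jog '[[[0,0,0,0,0],[0,0,0,0,0],[0,0,0,0,0],[0,0,0,0,0],[0,0,0,-0.5,0],[0,0,0,-1,0],[0,0,0,-1,0],[0,0,0,-1,0]]]' 45
python3 - <<'E'
from h import *
# start pose for insertion in dispenser frame
th=np.radians(75.85);ex=np.array([np.sin(th),-np.cos(th)]);ey=np.array([np.cos(th),np.sin(th)])
c=np.array([.5016,.172]);s=get_state();print(s["time"],s["position"],yaw())
for psi,L,off in((25,64,30),(25,64,0),(25,46,0),(0,46,0),(0,58,0)):
    u=np.array([np.sin(np.radians(psi)),np.cos(np.radians(psi))])
    C=np.array([0,.054])-(L/1000+off/1000)*u
    W=c+C[0]*ex+C[1]*ey; print(psi,L,off,"roll centre world",W.round(4),"spindle yaw",75.85-psi,"black",(C-.05*u).round(4))
    if off==30: plan([*(W-s["position"][:2]),0],yaw()-(75.85-psi),14)
E
```

```text
time: 9.48
position: [0.5331, -0.215, 0.1636]
tool_rot: [1.838, 2.547, 0.0]
ft_force: [0.3, 0.4, -2.9]
grip_width: 0.589
9.475 [ 0.53311241 -0.21500251  0.16355203] 108.37709770209187
25 64 30 roll centre world [0.4555 0.1515] spindle yaw 50.849999999999994 black [-0.0609 -0.0765]
[0.66, 0.07, -0.0] 0.82
[0.67, 0.03, -0.0] 0.82
[0.67, -0.02, -0.0] 0.82
[0.67, -0.07, -0.0] 0.82
[0.66, -0.12, -0.0] 0.82
[0.65, -0.16, -0.0] 0.82
[0.64, -0.21, -0.0] 0.82
[0.62, -0.25, -0.0] 0.82
[0.6, -0.3, -0.0] 0.82
[0.58, -0.34, -0.0] 0.82
[0.55, -0.38, -0.0] 0.82
[0.52, -0.42, -0.0] 0.82
[0.49, -0.46, -0.0] 0.82
[0.46, -0.49, -0.0] 0.82
25 64 0 roll centre world [0.4744 0.1747] spindle yaw 50.849999999999994 black [-0.0482 -0.0493]
25 46 0 roll centre world [0.4858 0.1887] spindle yaw 50.849999999999994 black [-0.0406 -0.033 ]
0 46 0 roll centre world [0.5036 0.1798] spindle yaw 75.85 black [ 0.    -0.042]
0 58 0 roll centre world [0.5006 0.1681] spindle yaw 75.85 black [ 0.    -0.054]
```

```bash
cat >> h.py <<'E'
YAW=75.85;CM=np.array([.5016,.172])
def dframe(): 
    th=np.radians(YAW);return np.array([np.sin(th),-np.cos(th)]),np.array([np.cos(th),np.sin(th)])
def todisp(P):
    ex,ey=dframe();d=np.asarray(P)[...,:2]-CM;return np.stack([d@ex,d@ey],-1)
def toworld(q):
    ex,ey=dframe();return CM+q[0]*ex+q[1]*ey
E
python3 - <<'E'
from h import *
s=get_state();W=toworld([-.0475,-.0139]);print(W)
plan([*(W-s["position"][:2]),0.01],yaw()-(YAW-27),13)
E
```

```text
[0.45214318 0.17013365]
[0.75, 0.09, -0.02] 0.92
[0.76, 0.03, -0.02] 0.92
[0.76, -0.04, -0.02] 0.92
[0.75, -0.1, -0.02] 0.92
[0.74, -0.15, -0.02] 0.92
[0.73, -0.21, -0.02] 0.92
[0.71, -0.27, -0.02] 0.92
[0.68, -0.33, -0.02] 0.92
[0.65, -0.38, -0.02] 0.92
[0.62, -0.43, -0.02] 0.92
[0.59, -0.48, -0.02] 0.92
[0.55, -0.52, -0.02] 0.92
[0.5, -0.57, -0.02] 0.92
```

```bash
python3 -m jog '[[[0,0.75,0.09,-0.1,0.92],[0,0.76,0.03,0,0.92],[0,0.76,-0.04,0,0.92],[0,0.75,-0.1,0,0.92],[0,0.74,-0.15,0,0.92],[0,0.73,-0.21,0,0.92],[0,0.71,-0.27,0,0.92]]]'; python3 -m jog '[[[0,0.68,-0.33,0,0.92],[0,0.65,-0.38,0,0.92],[0,0.62,-0.43,0,0.92],[0,0.59,-0.48,0,0.92],[0,0.55,-0.52,0,0.92],[0,0.5,-0.57,0,0.92],[0,0,0,0,0],[0,0,0,0,0],[0,0,0,0,0]]]'
python3 - <<'E'
from h import *
shot("wrist","w3");p,X=load("w3");s=get_state();print(s["time"],s["position"],yaw(),YAW-27,s["joint_positions"].round(2),todisp(s["position"]).round(4))
cv2.imwrite("pics/w3c.png",cv2.resize(p[0:300,160:520,::-1],None,fx=2,fy=2))
ab=todisp(X);a,b=ab[...,0],ab[...,1];z=X[...,2];q=p.astype(int)
for n,sg in(("blue",1),("black",-1)):
    m=(z>.097)&(z<.108)&(abs(sg*b-.0565)<.010)&(a<.038)&(q.max(-1)>70)
    if m.sum()>20: print(n,m.sum(),"x",np.percentile(a[m],[1,99]).round(4),"y",np.percentile(b[m],[5,50,95]).round(4),"slope",np.degrees(np.polyfit(a[m],b[m],1)[0]).round(2))
m=(q[...,2]>1.5*q[...,0])&(q[...,2]>50)
for nm,mm in(("tip",m&(z>.14)),("cup",m&(z<.1)&(b>.03)&(b<.07))):
    if mm.sum()>5: P=ab[mm];print(nm,mm.sum(),np.median(P,0).round(4),np.percentile(P,[2,98],0).round(4),np.median(z[mm]))
E
```

```text
time: 10.35
position: [0.4899, -0.0064, 0.1663]
tool_rot: [2.475, 1.934, 0.001]
ft_force: [0.4, 0.4, -2.5]
grip_width: 0.588
time: 11.48
position: [0.4538, 0.1695, 0.1657]
tool_rot: [2.864, 1.29, 0.0]
ft_force: [0.0, 0.2, -2.9]
grip_width: 0.584
11.525 [0.45375367 0.16965438 0.1655962 ] 48.505831139670434 48.849999999999994 [-0.8  -0.    0.39  1.94  0.    1.21 -1.14] [-0.0458 -0.014 ]
blue 906 x [-0.0337  0.0341] y [0.0533 0.0555 0.0578] slope 0.01
black 449 x [-0.0097  0.0346] y [-0.0595 -0.0569 -0.0549] slope -0.19
tip 1336 [-0.0247  0.0293] [[-0.0338  0.0159]
 [-0.0164  0.0422]] 0.17430199846106453
cup 542 [-0.0002  0.0502] [[-0.0115  0.0451]
 [ 0.0108  0.0626]] 0.08411224441923386
```

View pics/w3c.png

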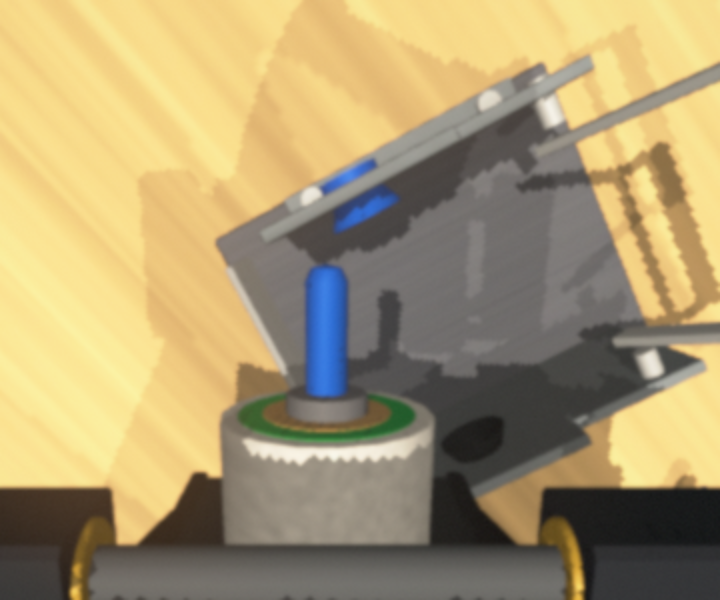

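Here the blue tip is in the crop at (326,270), pointing at the blue cup at (362,210), with the roll squarely held. The cheek fit agrees with the frame to within 1 mm. Before descending I'll check the spindle's pitch and height.

Run:
```python
from h import *
p,X=load("w3");q=p.astype(int);z=X[...,2]
M=tool(get_state());P=(X-M[:3,3])@M[:3,:3]  # tool coords
m=(q[...,2]>1.5*q[...,0])&(q[...,2]>50)&(z>.14)
A=P[m]
for lo in(.036,.042,.048,.054,.060):
    k=(A[:,0]>=lo)&(A[:,0]<lo+.006)
    if k.sum()>9: print("pin x",lo,"topz(tool)",np.percentile(A[k,2],[2,10]).round(4),"y",np.percentile(A[k,1],[3,97]).mean().round(4))
print("tip x",np.percentile(A[:,0],99.5).round(4))
m=(abs(P[...,1])<.03)&(P[...,0]<.034)&(P[...,0]>.0)&(abs(P[...,2])<.06)&(q.min(-1)>80)
A=P[m];print(len(A),np.percentile(A[:,0],[1,99]),np.percentile(A[:,2],[1,5]),np.percentile(A[:,1],[2,98]))
```

```text
pin x 0.036 topz(tool) [-0.0106 -0.0099] y -0.0012
pin x 0.042 topz(tool) [-0.0103 -0.0098] y -0.0011
pin x 0.048 topz(tool) [-0.0105 -0.0099] y -0.0011
pin x 0.054 topz(tool) [-0.0105 -0.0099] y -0.0011
pin x 0.06 topz(tool) [-0.0094 -0.0088] y -0.0011
tip x 0.0628
6349 [0.00227376 0.03266647] [-0.03127031 -0.03071321] [-0.02467082  0.0224175 ]
```

```bash
python3 -m jog '[[[0,0,0,0.7,0],[0,0,0,0.8,0],[0,0,0,0.6,0],[0,0,0,0.31,0],[0,0,0,0,0]]]'
python3 - <<'E'
from h import *
s=get_state();print(s["time"],s["position"],yaw(),todisp(s["position"]).round(4))
psi=YAW-yaw();u=np.array([np.sin(np.radians(psi)),np.cos(np.radians(psi))]);n=np.array([u[1],-u[0]])
t=todisp(s["position"])+.064*u-.0011*n;print("tip",t,"psi",psi)
for tgt in((-.005,.0430),(0,.053)):
    d=np.array(tgt)-t;print(tgt,"tool x,y units",d@u/.04,d@n/.04)
E
```

```text
time: 12.15
position: [0.4532, 0.1702, 0.0686]
tool_rot: [2.863, 1.292, -0.002]
ft_force: [0.0, 0.5, -1.2]
grip_width: 0.591
12.15 [0.4531791  0.1702035  0.06856369] 48.56741976148236 [-0.0465 -0.0136]
tip [-0.01815394  0.04380561] psi 27.28258023851763
(-0.005, 0.043) tool x,y units 0.13283746107451277 0.3014981874486679
(0, 0.053) tool x,y units 0.41232404065828987 0.2979979256640176
```

```bash
python3 -m jog '[[[0,0.06,0.15,0,0],[0,0.06,0.15,0,0],[0,0.14,0,0,0],[0,0,0,0,0]]]'; python3 -m jog '[[[0,0.14,0,0,0],[0,0.1,0,0,0],[0,0.1,0,0,0],[0,0,0,0,0]]]';  python3 -c "
from h import *
s=get_state();print(yaw(),todisp(s['position']))"
```

```text
time: 12.65
position: [0.4698, 0.1713, 0.0693]
tool_rot: [-2.863, -1.294, -0.001]
ft_force: [0.0, 0.4, -2.9]
grip_width: 0.585
time: 13.15
position: [0.4776, 0.1804, 0.0685]
tool_rot: [2.863, 1.293, -0.003]
ft_force: [-3.5, -4.9, -1.5]
grip_width: 0.589
48.61341571937641 [-0.02530488  0.00227662]
```

```bash
python3 -m jog '[[[0,0.1,0,0,0],[0,0.06,0,0,0],[0,0,0,0,0]]]';  python3 - <<'E'
from h import *
s=get_state();print(yaw(),todisp(s['position']))
shot("wrist","w4");p,X=load("w4");q=p.astype(int)
M=tool(s);P=(X-M[:3,3])@M[:3,:3];m=(q[...,2]>1.5*q[...,0])&(q[...,2]>50)
A=P[m];print(m.sum(),np.percentile(A[:,0],[1,50,99]))
cv2.imwrite("pics/w4c.png",cv2.resize(p[60:280,200:460,::-1],None,fx=3,fy=2.7))
E
```

```text
time: 13.52
position: [0.4814, 0.1844, 0.0684]
tool_rot: [2.863, 1.292, -0.005]
ft_force: [-4.7, -5.3, -0.4]
grip_width: 0.584
48.5860597776661 [-0.02265781  0.00705536]
1580 [nan nan nan]
```

View pics/w4c.png

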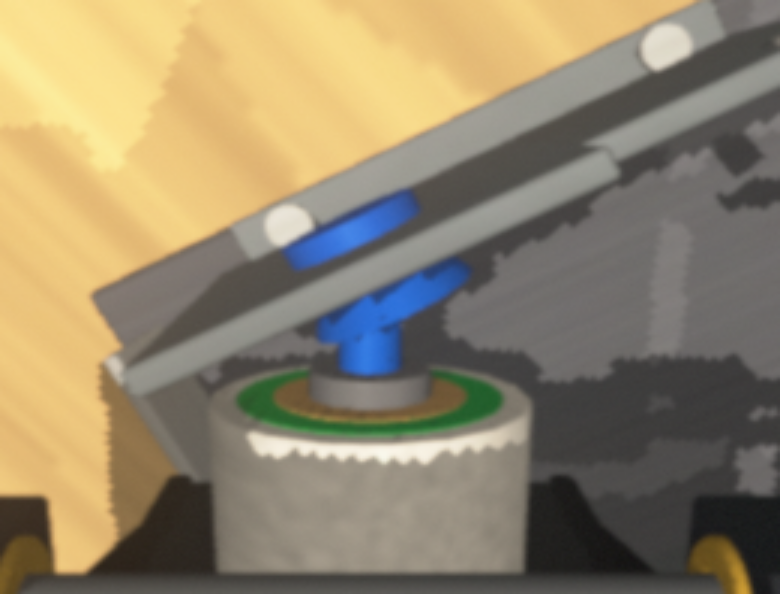

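The blue pin is inside the blue cup (crop 370,340), compressed to a stub. Force and geometry both give a plunger depth of about 13–14 mm, so I'll press a bit more and then plan the swing.

```bash
python3 -m jog '[[[0,0.08,0,0,0],[0,0.05,0,0,0],[0,0,0,0,0]]]';  python3 - <<'E'
from h import *
s=get_state();t=todisp(s['position']);psi=YAW-yaw();print(psi,t)
L=.0460
def pose(p):
    u=np.array([np.sin(p),np.cos(p)]);n=np.array([u[1],-u[0]]);return u,n,np.array([0,.053])-L*u+.0011*n
print("L now",np.hypot(*(np.array([0,.053])-t)),pose(np.radians(psi))[2])
ps=np.radians(np.linspace(psi,0,7));prev=t
for i in range(6):
    u,n,_=pose(ps[i]);g=pose(ps[i+1])[2];d=g-prev;prev=g
    print((d@u/.04).round(3),(d@n/.04).round(3),-(np.degrees(ps[i]-ps[i+1])/5).round(2),g.round(4))
E
```

```text
time: 13.95
position: [0.4845, 0.1875, 0.0681]
tool_rot: [2.862, 1.291, -0.007]
ft_force: [-4.2, -6.2, -0.1]
grip_width: 0.582
27.287830578971366 [-0.02040096  0.01080037]
L now 0.046872246402866295 [-0.02011161  0.01161482]
0.027 0.088 -0.91 [-0.0168  0.0102]
0.006 0.091 -0.91 [-0.0133  0.009 ]
0.006 0.091 -0.91 [-0.0098  0.008 ]
0.006 0.091 -0.91 [-0.0062  0.0074]
0.006 0.091 -0.91 [-0.0026  0.0071]
0.006 0.091 -0.91 [0.0011 0.007 ]
```

```bash
python3 -m jog '[[[0,0.03,0.09,0,-0.91],[0,0.006,0.09,0,-0.91],[0,0.006,0.09,0,-0.91]]]';python3 -m jog '[[[0,0.006,0.09,0,-0.91],[0,0.006,0.09,0,-0.91],[0,0,0,0,0]]]';  python3 -c "
from h import *
s=get_state();print(YAW-yaw(),todisp(s['position']))"
```

```text
time: 14.32
position: [0.4942, 0.1818, 0.0681]
tool_rot: [2.687, 1.626, -0.008]
ft_force: [-4.3, -7.2, -0.9]
grip_width: 0.59
time: 14.7
position: [0.5011, 0.1789, 0.0681]
tool_rot: [2.552, 1.831, -0.008]
ft_force: [-5.4, -7.0, -1.5]
grip_width: 0.586
4.528080177953328 [-0.00217516  0.00657968]
```

```bash
python3 -m jog '[[[0,0.006,0.09,0,-0.91],[0,0,0,0,0]]]';  python3 - <<'E'
from h import *
s=get_state();print(YAW-yaw(),todisp(s['position']))
shot("scene","s1");shot("side","d3")
a=cv2.imread("pics/s1.png")[120:210,300:400];b=cv2.imread("pics/d3.png")[140:240,210:320]
cv2.imwrite("pics/c3.png",np.hstack([cv2.resize(a,(390,390),interpolation=2),cv2.resize(b,(400,390),interpolation=2)]))
E
```

```text
time: 14.95
position: [0.5047, 0.1778, 0.0681]
tool_rot: [2.477, 1.931, -0.008]
ft_force: [-4.5, -6.5, 0.0]
grip_width: 0.588
-0.019108721897225678 [0.00157889 0.00639767]
```

View pics/c3.png

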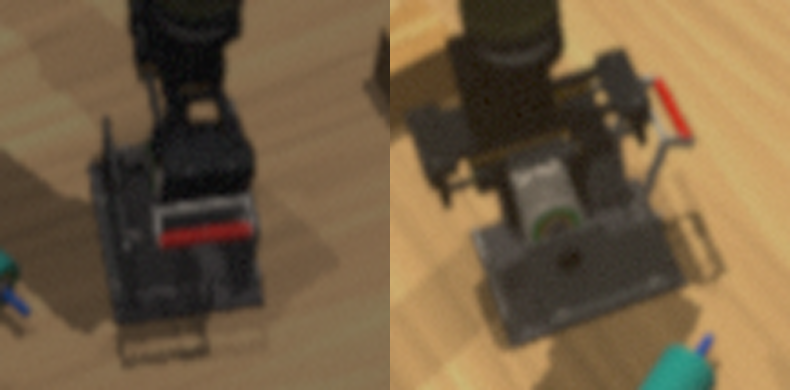

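```bash
python3 -m jog '[[[0,-0.08,0,0,0],[0,-0.08,0,0,0],[0,-0.08,0,0,0],[0,0,0,0,0]]]';  python3 -c "
from h import *
s=get_state();print(YAW-yaw(),todisp(s['position']))"; python3 -m jog '[[[0,-0.04,0,0,0],[0,0,0,0,0]]]';  python3 -c "
from h import *
s=get_state();print(YAW-yaw(),todisp(s['position']))"
```

```text
time: 15.55
position: [0.5027, 0.1698, 0.0684]
tool_rot: [2.478, 1.931, -0.004]
ft_force: [-2.6, -3.7, -1.6]
grip_width: 0.59
-0.010920429539922338 [ 0.00158682 -0.00186025]
time: 15.8
position: [0.5025, 0.1689, 0.0685]
tool_rot: [2.477, 1.932, -0.003]
ft_force: [-3.7, -4.5, -1.9]
grip_width: 0.589
-0.0353848598072517 [ 0.00164312 -0.00282824]
```

```bash
python3 -m jog '[[[0,-0.04,0,0,0],[0,-0.03,0,0,0],[0,0,0,0,0]]]';  python3 - <<'E'
from h import *
s=get_state();print(YAW-yaw(),todisp(s['position']))
E
```

```text
time: 16.18
position: [0.5021, 0.1671, 0.0688]
tool_rot: [-2.477, -1.932, 0.001]
ft_force: [-3.2, -3.3, -2.5]
grip_width: 0.59
-0.05967899200997806 [ 0.00170947 -0.00457184]
```

```bash
python3 -m jog '[[[0,-0.03,0,0,0],[0,-0.03,0,0,0],[0,0,0,0,0]]]';  python3 - <<'E'
from h import *
s=get_state();f=s["ft_force"];ex,ey=dframe();print(todisp(s['position']),f[:2]@ex,f[:2]@ey,f[2])
E
```

```text
time: 16.55
position: [0.5021, 0.1665, 0.0691]
tool_rot: [-2.476, -1.932, -0.003]
ft_force: [-1.6, 1.3, -7.0]
grip_width: 0.586
[ 0.00179569 -0.00521058] -1.8987413160278648 0.8895679348911703 -7.0363322440463545
```

```bash
python3 -m jog '[[[0.75,0,0,0,0],[0.75,0,0,0,0],[0.75,0,0,0,0],[0.75,0,0,0,0],[0.75,0,0,0,0]]]';  python3 - <<'E'
from h import *
s=get_state();f=s["ft_force"];ex,ey=dframe();print(todisp(s['position']),f[:2]@ex,f[:2]@ey,f[2])
shot("wrist","w5");p,X=load("w5");q=p.astype(int);M=tool(s);P=(X-M[:3,3])@M[:3,:3]
m=(abs(P[...,1])<.03)&(P[...,0]<.034)&(P[...,0]>-.01)&(abs(P[...,2])<.06)&(q.min(-1)>70)
A=X[m];ab=todisp(A);k=A[:,2]>np.percentile(A[:,2],97)-.006
print("roll top",np.percentile(A[:,2],97),"front end y",np.percentile(ab[k,1],99),"x mid",np.percentile(ab[k,0],[2,98]).mean())
cv2.imwrite("pics/w5c.png",p[:,:,::-1])
E
```

```text
time: 17.18
position: [0.5021, 0.1649, 0.0691]
tool_rot: [2.477, 1.932, 0.001]
ft_force: [-0.5, -0.6, -0.0]
grip_width: 0.748
[ 0.00217606 -0.00678102] -0.39233698651711113 -0.6858126283003976 -0.03678843572175329
roll top 0.09961959500680091 front end y 0.023662573884201555 x mid 0.0004900998193346096
```

```bash
python3 -m jog '[[[0.75,0,-0.08,0,0],[0.75,0,0,-0.4,0],[0.75,0,0,-0.9,0],[0.75,0,0,-1,0],[0.75,0,0,-1,0],[0.575,-0.6,0,-1,0],[0.575,-0.8,0,-0.2,0],[0.575,-0.7,0,0,0],[0.575,0,0,0,0],[0.575,0,0,0,0]]]';  python3 - <<'E'
from h import *
s=get_state();print(s["time"],todisp(s['position']),s["position"][2],s["ft_force"])
shot("wrist","w6");p,X=load("w6");q=p.astype(int);ab=todisp(X);a,b=ab[...,0],ab[...,1];z=X[...,2]
m=(abs(a)<.03)&(abs(b)<.032)&(z>.08)&(z<.106)&(q.min(-1)>70)
for lo in(-.03,-.02,-.01,0,.01,.02):
    k=m&(b>lo)&(b<lo+.008)
    if k.sum()>20:
        zz=z[k];t=np.percentile(zz,98);w=a[k][zz>t-.005];print(lo,"top",t.round(4),"x",((np.percentile(w,2)+np.percentile(w,98))/2).round(4))
k=m&(z>.096);print("roll y ends",np.percentile(b[k],[.5,99.5]))
for n,sg in(("blue",1),("black",-1)):
    k=(z>.097)&(z<.108)&(abs(sg*b-.0565)<.010)&(a<.038);print(n,np.percentile(a[k],[1,99]).round(4),np.median(b[k]).round(4))
k=(q[...,0]>90)&(q[...,1]<60)&(q[...,2]<60)&(z>.08);print("rod",np.median(a[k]),np.median(b[k]),np.median(z[k]))
cv2.imwrite("pics/w6c.png",cv2.resize(p[20:260,180:480,::-1],None,fx=2.5,fy=2.5,interpolation=2))
E
```

```text
time: 18.48
position: [0.4784, 0.0851, 0.2496]
tool_rot: [-2.476, -1.933, -0.002]
ft_force: [0.1, 1.4, 0.1]
grip_width: 0.581
18.475 [-0.00126535 -0.08993066] 0.24961953132080142 [0.08130758 1.42350022 0.10868043]
-0.03 top 0.1004 x 0.0005
-0.02 top 0.1 x -0.0001
-0.01 top 0.0998 x 0.0003
0 top 0.1002 x 0.0003
0.01 top 0.1001 x 0.0002
0.02 top 0.0997 x 0.0005
roll y ends [-0.03173218  0.02252584]
blue [-0.0336  0.0342] 0.0548
black [-0.0338  0.0344] -0.0567
rod 0.1179595710948814 0.0017152173572979683 0.14143525681067237
```

View pics/w6c.png

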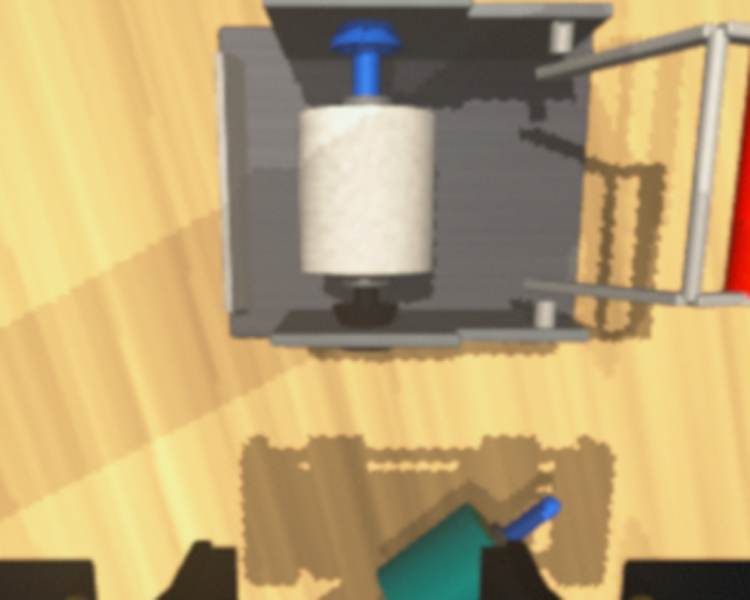

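Both pins sit in their cups: blue in the crop at (365,40), black at (365,310). The roll is level to under 1 mm and on the cup line. Its centre is at y = -4.6 mm, where a seated roll should read -5, and the bar is still back. Next I'll straddle the bar with jaws part-open and bring it forward.

```bash
python3 -m jog '[[[0.575,0.75,0.93,0,0],[0.575,0.75,0.94,0,0],[0.575,0.75,0.94,0,0],[0.575,0,0,0.5,0],[0.575,0,0,1,0],[0.575,0,0,1,0],[0.575,0,0,0.6,0],[0.575,0,0,0.2,0],[0.575,0,0,0,0]]]';  python3 -c "
from h import *
s=get_state();print(todisp(s['position']))"
```

```text
time: 19.65
position: [0.6092, 0.1449, 0.1168]
tool_rot: [-2.476, -1.933, 0.001]
ft_force: [-0.8, 0.6, 0.5]
grip_width: 0.572
[1.10960919e-01 7.53332314e-05]
```

Clean straddle. Now I'll move straight forward at this height to m≈60 mm, then slowly on to ≈20 mm.

```bash
python3 -m jog '[[[0.575,0,-0.25,0,0],[0.575,0,-0.25,0,0],[0.575,0,-0.25,0,0],[0.575,0,-0.25,0,0],[0.575,0,-0.25,0,0],[0.575,0,0,0,0]]]'; python3 -m jog '[[[0.575,0,-0.15,0,0],[0.575,0,-0.15,0,0],[0.575,0,-0.15,0,0],[0.575,0,-0.15,0,0],[0.575,0,0,0,0]]]'
python3 - <<'E'
from h import *
s=get_state();print(todisp(s['position']),s["position"][2])
shot("side","d5");p,X=load("d5");q=p.astype(int);ab=todisp(X);z=X[...,2]
k=(q[...,0]>90)&(q[...,1]<60)&(q[...,2]<60)&(z>.08)&(abs(ab[...,1])<.06)&(abs(ab[...,0])<.15);print(k.sum(),"rod",np.median(ab[k],0),np.median(z[k]))
E
```

```text
time: 20.4
position: [0.5594, 0.157, 0.1167]
tool_rot: [-2.475, -1.933, 0.001]
ft_force: [-0.1, 0.6, 0.1]
grip_width: 0.574
time: 21.02
position: [0.537, 0.1625, 0.117]
tool_rot: [-2.476, -1.933, -0.0]
ft_force: [0.5, 0.5, -0.0]
grip_width: 0.575
[ 0.03660408 -0.00056553] 0.11697117610773494
39 rod [ 0.04247952 -0.02070233] 0.1560633543113472
```

```bash
python3 -m jog '[[[0.575,0,-0.12,0,0],[0.575,0,-0.12,0,0],[0.575,0,-0.12,0,0],[0.575,0,-0.12,0,0],[0.575,0,-0.08,0,0],[0.575,0,0,0,0],[0.575,0,0,0,0]]]'
python3 - <<'E'
from h import *
s=get_state();print(todisp(s['position']),s["position"][2])
shot("side","d6");p,X=load("d6");q=p.astype(int);ab=todisp(X);z=X[...,2]
k=(q[...,0]>90)&(q[...,1]<60)&(q[...,2]<60)&(z>.08)&(abs(ab[...,1])<.06)&(abs(ab[...,0])<.15);print(k.sum(),"rod",np.median(ab[k],0),np.median(z[k]))
E
```

```text
time: 21.95
position: [0.5159, 0.1676, 0.117]
tool_rot: [2.477, 1.932, 0.0]
ft_force: [0.1, 0.2, 0.2]
grip_width: 0.574
[ 0.01493226 -0.000783  ] 0.11703666468164682
51 rod [ 0.00634347 -0.00331186] 0.12576586538525414
```

```bash
python3 -m jog '[[[0.575,0,0,-0.3,0],[0.575,0,0,-0.7,0],[0.575,0,0,-1,0],[0.575,-0.7,0,-1,0],[0.575,-1,0,-0.3,0],[0.575,-0.6,0,0,0],[0.575,0,0,0,0],[0.575,0,0,0,0]]]'
python3 - <<'E'
from h import *
s=get_state();print(s["time"],todisp(s['position']),s["position"][2])
shot("wrist","w7");p,X=load("w7");q=p.astype(int);ab=todisp(X);a,b=ab[...,0],ab[...,1];z=X[...,2]
k=(q[...,0]>90)&(q[...,1]<60)&(q[...,2]<60)&(z>.08)&(abs(b)<.06);r=np.median(a[k]);rz=np.percentile(z[k],95);print(k.sum(),"rod x,ztop",r,rz)
aa=np.linspace(0,1,1001);e=np.hypot(70-73*np.cos(aa)+22*np.sin(aa)-r*1e3,80+73*np.sin(aa)+22*np.cos(aa)+6-rz*1e3);print("angle~",aa[e.argmin()],e.min())
m=(abs(a)<.03)&(abs(b)<.034)&(z>.094)&(z<.103)&(q.min(-1)>70)
print("roll top",np.percentile(z[m],95),"y ends",np.percentile(b[m],[.5,99.5]),"slope z/y",np.polyfit(b[m&(abs(a)<.02)],z[m&(abs(a)<.02)],1)[0])
for n,sg in(("blue",1),("black",-1)):
    k=(z>.097)&(z<.108)&(abs(sg*b-.0565)<.010)&(a<.038);print(n,np.median(b[k]).round(4))
p0,X0=load("s0");shot("scene","s2");p2,X2=load("s2")
for n,(u,v) in dict(carton=(413,138),white=(172,222),tape=(329,245)).items():
    w=np.s_[v-25:v+25,u-25:u+25];print(n,"mean diff",np.abs(p0[w].astype(int)-p2[w]).mean())
E
```

```text
time: 23.0
position: [0.4929, 0.0797, 0.2482]
tool_rot: [-2.475, -1.933, 0.001]
ft_force: [-0.9, -0.1, 0.3]
grip_width: 0.576
23.0 [ 0.01415876 -0.0915967 ] 0.24817147508945198
1194 rod x,ztop 0.006950460215162071 0.12874133182551276
angle~ 0.303 0.07176811423144754
roll top 0.10253273308880044 y ends [-0.03360123  0.03042459] slope z/y 0.017659011110172863
blue 0.0549
black -0.0567
carton mean diff 2.720666666666667
white mean diff 2.4633333333333334
tape mean diff 2.4053333333333335
```

```bash
python3 -c "
from h import *
job.close_job();print(get_state()['time'])"
```

```text
the job is handed in; nothing more can be done
the job is handed in; nothing more can be done
```

The label roll is loaded, the tear bar lies on it, and the job is handed in at about 23 s of the 61 s allowed. I got no verdict back, so the results below are my own measurements.

**What I did:**
- I flipped the tear bar back with the shut fingers.
- I took the white roll from the bin and put its blue end in the blue cup at a yaw of about 27°. I pressed it in (about 17 mm by geometry), then swung it level into line and let the spring seat the black end.
- I let go, then guided the bar forward onto the roll with the jaws part-open around it.

**Last checks:**
- **Roll:** after release it was level and within 0.5 mm of the cup line. Its centre read -4.6 mm along the cup line, where a seated roll should read about -5. Both pins were visible in their cups.
- **Tear bar:** its angle measured 0.303 rad, which matches the 0.3 expected on a fitted roll.
- **Gripper and bystanders:** the gripper is clear of everything. The cartons and tape roll look unchanged between the first and last scene pictures.

**Checks that disagreed or went wrong:**
- **Force near the limit:** during the flip, the fingertips rode up on the bar's thin edge and I read about 40 N upward at the wrist. That is right at the 40 N limit for pressing by the arm or gripper body. The contact was on the fingers, and I backed off at once.
- **Roll height in the grip:** it sat about 4 mm lower than planned, and I corrected for that before inserting it.
- **Last roll-end reading:** with the bar down, the measured roll ends were spoiled by the bar in view. The seating check therefore rests on the view taken just before I lowered it.

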